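Slide the brass disc across the nest plate until it drops into its pocket

TASK

Pick the brass disc up by its stud, lay it flat on the plain end of the jig's nest plate, then slide it along the plate, pressing lightly, until it drops into the shallow round pocket, and leave it there fully home and flat. Slide it all the way to the pocket without lifting it off the plate over the pocket end, and press gently throughout, never as hard as 35 N. Leave the bottle, the tape and the marker where they are.

Things in the scene. Friction and masses are not known exactly. Their poses are not given: they have to be found in the camera images.
- disc: Brass disc, 60 mm across, 8 mm thick, lower rim chamfered 1.5 mm, about 0.16 kg, with an upright dark steel stud in its middle, 20 mm across and 26 mm tall above the disc (34 mm overall; the 1.5 mm collar at its foot is for looks). Stands on the bench left of the jig. Origin: centre of its underside, z up along the stud. Friction on the plate about 0.6.
- jig: Heavy fixed jig: dark steel base, 140 (its x) x 250 (its y) x 8 mm, with a level aluminium nest plate, 110 (x) x 220 (y) mm, clamped on top; the plate's flat top is 24 mm above the bench. Screw heads 10 mm across, 4 mm high, in the plate's corners (47 and 102 mm from its centre). Plain end towards +y, round pocket towards -y. Origin: centre of the base's underside, z up.
- pocket_nominal (a point): Point on the jig's base, 55 mm from its centre to its -y, level with the plate's top. The pocket (63 mm across, 5 mm deep, upright walls, black floor; the seated disc stands 3 mm proud) is centred near it: the nest plate was shifted on its slide and clamped, up to 7 mm either way in the jig's x and also in its y, unmeasured, new each time. Axes as the jig's.
- plain_end (a point): Point on the jig's base, 55 mm from its centre to its +y, level with the nest plate's top (24 mm above the bench): about the middle of the plain end.
- wash_bottle_2: Clear bottle with a red cap, 53 mm across, 172 mm tall, behind the jig. Bystander, not to be moved. Origin: centre of its underside.
- tape: Roll of black tape lying flat, 62 x 59 x 19 mm, behind the jig to the left. Bystander, not to be moved. Origin: centre of its underside.
- marker: White and black marker pen, 132 mm long, 19 mm thick, lying behind and to the left of the disc. Bystander, not to be moved. Origin: centre of its underside.
Things that resemble listed ones, but are neither listed nor needed, are in the scene too. Leave any red or turquoise look-alike of the disc alone.

How it is judged:
By the outcome, as a careful person would: the job done as asked, in the order asked, and still so for the second after the job is handed in, with the robot touching nothing.
It also fails if it takes over 72 s, if anything falls off the work surface, if the arm or the gripper's body presses on something with over 40 N, if the wrist force passes 120 N, or if a joint passes its speed limit or range.

ROBOT

A 7-joint arm with a two-finger parallel gripper is mounted at the origin on a cart in front of the work surface, level with it; the furniture and walls round the work are solid. World frame = base frame: x ahead of the robot, y to its left, z up, the work surface at z = 0. Lengths are in mm, angles in rad, forces in N, time in s.
With the tool pointing down it reaches from about 400 to 875 mm from the base axis. Payload 4.4 kg.
Tool frame: the origin (TCP) lies at the very end of the fingers, on their centre line; the grasp point (between the pads) lies 19 mm behind it; z points along the fingers, y is the line along which they close (so a half turn about z gives the same grasp; the last joint's range is limited). The gripper opens to 85 mm and grips with 20 to 120 N. Pads are 22 mm wide; open, the fingers measure 114 mm over their backs; the gripper's body (76 mm by 85 mm) begins 54 mm behind the grasp point. The pads swing forward as they close: fully open they stand 13 mm farther back than shut.
Start: joints at [1.069, 0.628, 0.038, 1.517, -0.027, 0.996, -0.02], TCP at [274.417, -589.248, 210.913] pointing down, gripper open.
Joint ranges: [-3.06, 3.06], [-0.37, 2.12], [-1.25, 1.32], [0.18, 2.47], [-1.1, 4.24], [0.23, 1.98], [-2.94, 2.94]. Speed limits (rad/s): [2.57, 2.57, 3.14, 3.14, 3.14, 3.14, 3.14].

INTERFACE

Orientations are given as [roll, pitch, yaw] about the fixed x, y, z axes, in that order (R = Rz(yaw) Ry(pitch) Rx(roll)).
In Python, from cell import sensors, get_image, camera_params, order gives the robot as it stands.
- The arm moves only by the shell command python3 -m inch 'ROWS' [OPENING]. ROWS is JSON, a list that holds one entry, the list of rows, each a list of 4 numbers: the shift along the tool's x, y, z in cm, then the turn about the tool's z in degrees. A call has 1 to 8 rows; each row is the pose to reach, as a shift and turn from the pose commanded when the call began, along the tool's axes at that moment; what a row does not reach only later rows make up. A row lasts 1/12 s, in which the tool goes at most 41.7 mm and 7.16 degrees, less where a joint would pass 70% of its speed; a pose out of reach is approached as far as the arm can. A call with a gripper value outside its range is refused whole. OPENING is the finger opening in cm, from 0 to 8.54, set as the call begins (- or left out, the last holds). The fingers move at their own pace and stop on an object; the grip force is fixed at half the most. Time passes only in rows, so rows that repeat a pose let the fingers close. It gives the time, the measured TCP pose, the force, the opening and the grip force at its end, in the units of the state.
- sensors.read_state(): the state, without advancing time (a new reading comes with each control period).
- get_image(name): name is "scene" or "top"; returns the picture (420x560x3 uint8, blue, green, red); there is no depth.
- camera_params(name): a dict with "mtx" (3x3 intrinsics, pixels), "D" ([k1, k2, p1, p2, k3] as OpenCV has them; the pictures are not rectified), "rvec" (rotation vector, rad) and "tvec" (3), from world to camera coordinates, as OpenCV has them. Camera axes: x right, y down, z forward; pixel columns grow to the right and rows downward; lengths in mm; the calibration is good to about 2 mm. A picture is of the moment at which its call begins. camera_params takes no time and is no camera call.
- order.finish_job(): hands the job in; it is judged then, once.
The state is a dict: "clock": time; "qpos": joint angles; "qd": joint speeds; "tau": joint torques, N m; "eef_pos": TCP position; "tool_rot": TCP orientation; "force": force on the tool from outside, world axes, zero at the start; "torque": the same for the moment, N m; "width": finger opening in mm; "gripper_force": force on a finger pad.
Only numpy, scipy, OpenCV 4.12 (cv2) and the standard library are available. Lean on these libraries where they do the work, as an engineer would, in place of code of your own. Each camera call takes 0.05 s, during which the arm holds its last target. There are 200 camera calls.

## Working session

There is one attempt and no reset: what is moved stays moved. The work goes in short steps, Python scripts to look and compute and a shell command to move; the robot and the scene stay as the last step left them, time stands still between calls to the robot, and variables do not carry over. Pictures are saved under pics/ and viewed, at most 13 in all, crops included, and the job is handed in when it is done.

```bash
mkdir -p pics; ls
python3 - <<'E'
from cell import sensors,get_image,camera_params
import cv2,numpy as np
for n in("scene","top"):
    cv2.imwrite(f"pics/{n}0.png",get_image(n)); p=camera_params(n)
    R=cv2.Rodrigues(np.array(p["rvec"],float))[0]; print(n,(-R.T@np.array(p["tvec"],float).ravel()).round(), np.array(p["mtx"]).round(1).tolist())
s=sensors.read_state();print(s["clock"],s["eef_pos"],s["tool_rot"],s["width"],s["force"])
E
```

```text
pics
scene [171. 605. 824.] [[389.6, 0.0, 279.5], [0.0, 389.6, 205.6], [0.0, 0.0, 1.0]]
top [ 437.  112. 1009.] [[429.4, 0.0, 277.1], [0.0, 429.4, 214.2], [0.0, 0.0, 1.0]]
0.1 [ 274.18372582 -588.69365358  210.10081761] [-3.13990843e+00  6.58795293e-06  4.35825464e-01] 84.81817414786116 [ 0.7225566   0.3013368  -0.66905465]
```

View pics/scene0.png

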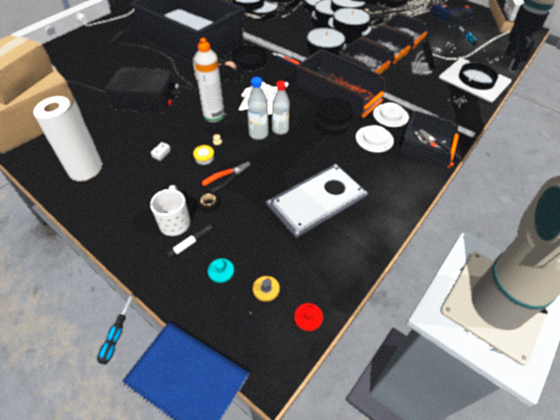

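View pics/top0.png

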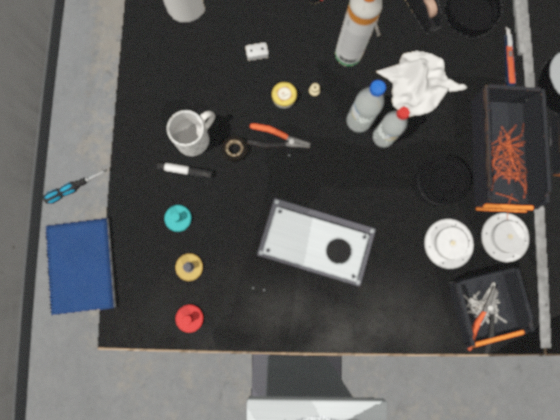

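The top view shows the brass disc at about (188,267) with its stud. The jig is at about (317,242), with the pocket at (339,250) and the plain end to its left. The red and turquoise look-alikes are either side of the disc.

```bash
cat > h.py <<'E'
from cell import sensors,get_image,camera_params
import cv2,numpy as np
def ray(n,px):
    p=camera_params(n);R=cv2.Rodrigues(np.array(p["rvec"],float))[0];C=-R.T@np.array(p["tvec"],float).ravel()
    u=cv2.undistortPoints(np.array(px,float).reshape(-1,1,2),np.array(p["mtx"],float),np.array(p["D"],float)).reshape(-1,2)
    return C,np.c_[u,np.ones(len(u))]@R
def plane(n,px,z):
    C,d=ray(n,px); return C+d*((z-C[2])/d[:,2])[:,None]
def blobs(m,x0,y0,x1,y1,amin=20):
    k=np.zeros_like(m);k[y0:y1,x0:x1]=m[y0:y1,x0:x1]
    c=cv2.findContours(k,cv2.RETR_CCOMP,cv2.CHAIN_APPROX_NONE)
    return [(a,h) for a,h in zip(c[0],c[1][0]) if cv2.contourArea(a)>amin]
def circ(P):
    A=np.c_[2*P[:,:2],np.ones(len(P))];s=np.linalg.lstsq(A,(P[:,:2]**2).sum(1),rcond=None)[0]
    return s[:2],2*np.sqrt(s[2]+s[0]**2+s[1]**2)
E
python3 - <<'E'
from h import *
for n,bd,bj in(("top",(165,245,212,290),(250,195,385,290)),("scene",(245,270,288,308),(260,155,375,245))):
    im=get_image(n);hsv=cv2.cvtColor(im,cv2.COLOR_BGR2HSV)
    br=cv2.inRange(hsv,(15,90,80),(35,255,255))
    for c,h in blobs(br,*bd):
        if h[3]<0:
            P=plane(n,c,8);print(n,"disc outer z8",circ(P)); 
    x0,y0,x1,y1=bd
    dk=cv2.inRange(hsv,(0,0,0),(180,110,255)) & 255
    for c,h in blobs(~br,*bd):
        a=cv2.contourArea(c)
        if a<400: print(n,"stud px",c.reshape(-1,2).mean(0),cv2.boundingRect(c),a)
    g=cv2.inRange(im.min(2),110,255)
    for c,h in blobs(g,*bj):
        P=plane(n,c,24)
        if h[3]>=0: print(n,"hole",circ(P),cv2.boundingRect(c))
        else:
            r=cv2.minAreaRect(P[:,:2].astype(np.float32)); print(n,"plate",r,cv2.boxPoints(r).round(1).tolist())
    w=im[bd[1]-3:bd[3]+3,bd[0]-3:bd[2]+3]; cv2.imwrite(f"pics/d_{n}.png",cv2.resize(w,None,fx=8,fy=8,interpolation=cv2.INTER_NEAREST))
E
```

```text
top disc outer z8 (array([444.75395151, 301.07986076]), np.float64(64.7626436001072))
top stud px [188.23333333 267.03333333] (183, 262, 11, 11) 81.0
top plate ((509.4393310546875, 6.5612335205078125), (243.36669921875, 136.07823181152344), 74.14802551269531) [[410.70001220703125, -91.9000015258789], [541.7000122070312, -129.10000610351562], [608.0999755859375, 105.0], [477.20001220703125, 142.1999969482422]]
top hole (array([489.68227964, -43.52887703]), np.float64(57.07382898197481)) (326, 238, 26, 26)
top hole (array([536.48827468, -98.26933075]), np.float64(20.5206237592884)) (355, 228, 15, 6)
scene disc outer z8 (array([444.84105795, 303.54584513]), np.float64(64.49940128694773))
scene stud px [265.79411765 285.52941176] (261, 279, 11, 14) 88.0
scene plate ((504.50421142578125, 17.97997283935547), (242.9871368408203, 136.1235809326172), 74.54053497314453) [[406.5, -81.0], [537.7000122070312, -117.30000305175781], [602.5, 116.9000015258789], [471.29998779296875, 153.1999969482422]]
scene hole (array([489.13503737, -40.10381587]), np.float64(55.386188068697265)) (324, 179, 22, 17)
```

```bash
python3 -m inch '[[[3.6,-1.95,0,5.1],[7.2,-3.9,0,10.2],[10.8,-5.85,0,15.3],[14.4,-7.8,0,20.4],[18,-9.75,0,25.5],[21.6,-11.7,0,30.6],[25.2,-13.65,0,35.7],[28.8,-15.6,0,40.8]]]'
python3 - <<'E'
from h import *
s=sensors.read_state();print(s["clock"],s["eef_pos"],s["tool_rot"],s["qpos"])
print("stud top",plane("top",[[188.2,267]],34),plane("scene",[[266,283]],34), "mid",plane("top",[[188.2,267]],21),plane("scene",[[265.8,285.5]],21))
E
```

```text
clock: 0.87
eef_pos: [470.5, -324.4, 210.9]
tool_rot: [-3.141, -0.0, -0.281]
force: [-0.2, -0.5, 0.1]
width: 85.5
gripper_force: 0.0
0.8667 [ 470.4993584  -324.4329435   210.92732999] [-3.14148652e+00 -1.97659177e-05 -2.80822730e-01] [ 0.40085296  0.52405446  0.23490599  1.74648328 -0.15075284  0.88863886
 -1.15096884]
stud top [[444.14965548 296.89545988  34.        ]] [[443.26583724 303.63356784  34.        ]] mid [[444.24851558 299.3617916   21.        ]] [[444.04493396 303.76974588  21.        ]]
```

View pics/d_top.png

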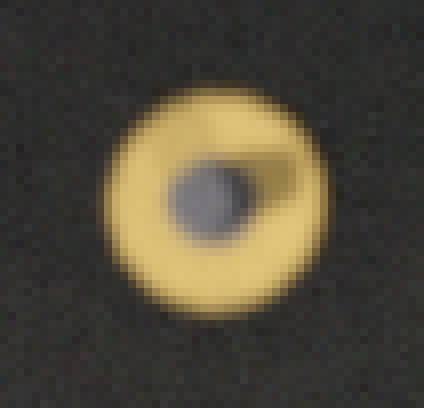

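The crop shows the stud as a grey disc at about (200,195), centred on the brass disc and with its shadow to the right. Disc centre is about (444.5, 301.5). I'll move towards it.

```bash
python3 -m inch '[[[-1.24,-3.71,0,0],[-2.48,-7.42,0,0],[-3.72,-11.13,0,0],[-4.96,-14.84,0,0],[-6.2,-18.55,0,0],[-7.44,-22.26,0,0],[-8.68,-25.97,0,0],[-9.92,-29.7,0,0]]]'
python3 -m inch '[[[-1.24,-3.71,1,0],[-2.48,-7.42,2,0],[-3.72,-11.13,3,0],[-4.96,-14.84,5,0],[-6.2,-18.55,7,0],[-7.44,-22.26,9,0],[-8.68,-25.97,11,0],[-9.92,-29.7,13,0]]]'
python3 -m inch '[[[0,0,0,0],[0,0,0,0],[0,0,0,0]]]'
python3 - <<'E'
from h import *
for n in("top","scene"): cv2.imwrite(f"pics/{n}1.png",get_image(n))
im=cv2.imread("pics/scene1.png")[225:345,190:350]; cv2.imwrite("pics/c1.png",cv2.resize(im,None,fx=5,fy=5))
s=sensors.read_state();print(s["eef_pos"],s["tool_rot"],s["qpos"])
E
```

```text
clock: 1.53
eef_pos: [454.8, -11.7, 211.0]
tool_rot: [-3.141, -0.0, -0.276]
force: [1.9, -0.0, -0.5]
width: 85.4
gripper_force: 0.0
clock: 2.2
eef_pos: [440.9, 291.0, 85.2]
tool_rot: [-3.141, -0.0, -0.276]
force: [1.0, -0.0, 0.0]
width: 85.3
gripper_force: 0.0
clock: 2.45
eef_pos: [441.2, 288.4, 85.9]
tool_rot: [3.14, 0.0, -0.276]
force: [-0.2, -0.5, 0.1]
width: 85.3
gripper_force: 0.0
[441.95620647 287.52848337  86.70685582] [ 3.14133108e+00 -8.59495520e-04 -2.78586707e-01] [-0.73923774  0.64303697  0.16337692  1.97537467 -0.19010868  0.53721813
 -2.29364503]
```

View pics/c1.png

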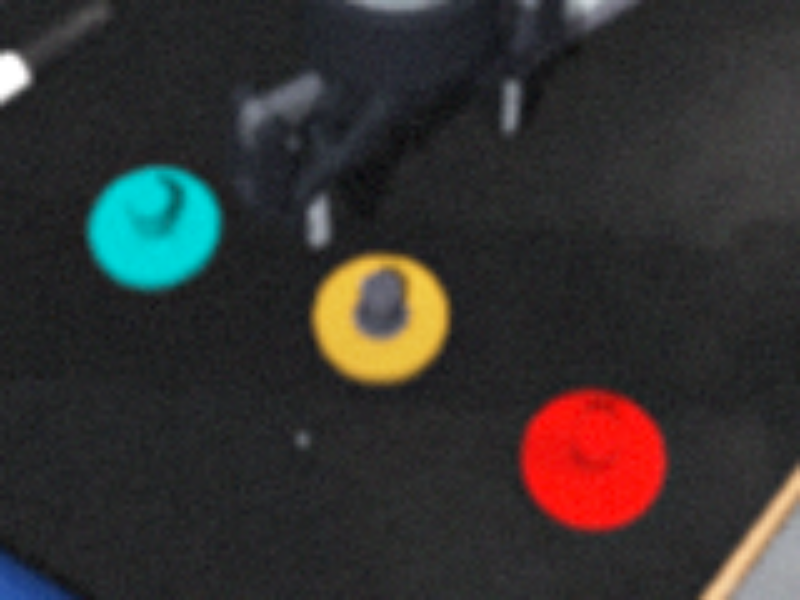

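The crop shows the open gripper short of the disc, with fingertips at about (318,230) and (510,110), and the stud at (382,300). I'll move over the disc.

```bash
python3 -m inch '[[[-0.05,-0.5,0,0],[-0.15,-1.4,1,0],[-0.15,-1.4,2.5,0],[-0.15,-1.4,3.5,0],[-0.15,-1.4,3.8,0],[-0.15,-1.4,3.8,0]]]'
python3 - <<'E'
from h import *
a=[cv2.resize(get_image(n)[y-35:y+35,x-35:x+35],(400,400)) for n,x,y in(("top",188,267),("scene",266,285))]
cv2.imwrite("pics/c2.png",np.hstack(a))
s=sensors.read_state();print(s["eef_pos"],s["tool_rot"])
E
```

```text
clock: 3.05
eef_pos: [443.1, 302.3, 47.0]
tool_rot: [3.14, 0.001, -0.277]
force: [-0.2, -0.1, -0.7]
width: 85.5
gripper_force: 0.0
[443.87047416 302.77580876  48.15691184] [ 3.14145719e+00 -8.83594700e-05 -2.76879458e-01]
```

View pics/c2.png

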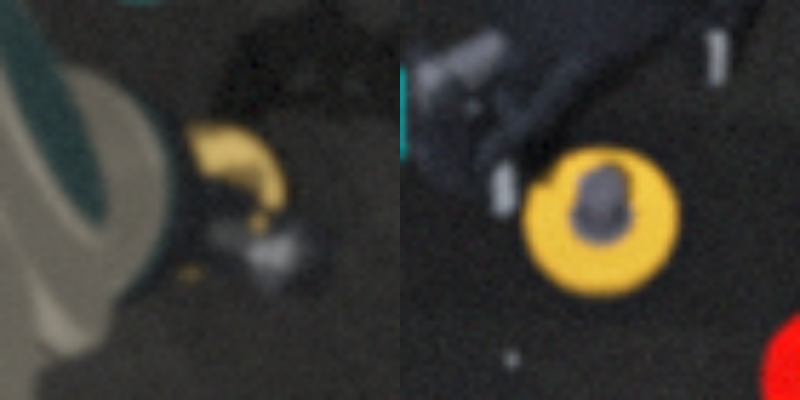

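Run:
```python
from h import *
for z in (55,60): print(plane("scene",[[249.4,285.9],[286.7,262]],z).mean(0))
print(plane("scene",[[266,281.5]],34))
```

```text
[446.5516065  290.77205285  55.        ]
[444.75835917 292.8170899   60.        ]
[[445.67615907 300.77389046  34.        ]]
```

```bash
python3 -m inch '[[[0.1,0,1.2,0],[0.1,0,2.4,0],[0.1,0,3.2,0],[0.1,0,3.6,0],[0.1,0,3.6,0],[0.1,0,3.6,0]]]'
python3 -m inch '[[[0,0,0,0],[0,0,0,0],[0,0,0,0],[0,0,0,0],[0,0,0,0],[0,0,0,0],[0,0,0,0],[0,0,0,0]]]' 0
```

```text
clock: 3.65
eef_pos: [444.7, 302.6, 12.0]
tool_rot: [3.141, 0.0, -0.277]
force: [-0.1, 0.5, -0.2]
width: 85.2
gripper_force: 0.0
clock: 4.32
eef_pos: [445.6, 303.5, 13.7]
tool_rot: [-3.139, -0.001, -0.276]
force: [-0.3, -0.5, 11.8]
width: 0.3
gripper_force: 6.1
```

Run:
```python
from h import *
a=[cv2.resize(get_image(n)[y-35:y+35,x-35:x+35],(400,400)) for n,x,y in(("top",188,267),("scene",266,285))]
cv2.imwrite("pics/c3.png",np.hstack(a))
s=sensors.read_state();print(s["eef_pos"],s["force"],s["torque"],s["width"])
```

```text
[445.58822021 303.56893842  13.68695957] [-0.61892735 -0.15273414 11.75159566] [-0.09279353  0.31312579  0.02084442] 0.31710516399078464
```

View pics/c3.png

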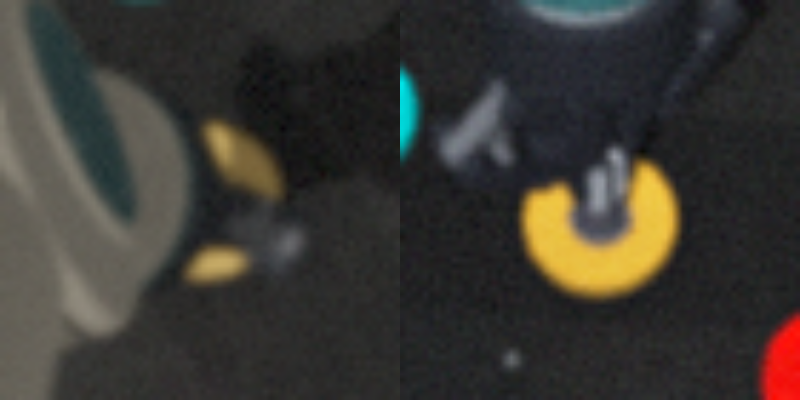

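The fingers are shut at 0.3 mm on or near the stud top (scene crop about (605,200)), with the disc still in place. I'll check the actual tip height.

Run:
```python
from h import *
p=camera_params("scene");
def pr(n,P):
    p=camera_params(n);return cv2.projectPoints(np.array(P,float),np.array(p["rvec"],float),np.array(p["tvec"],float),np.array(p["mtx"],float),np.array(p["D"],float))[0].reshape(-1,2)
P=[[445.6,303.5,z] for z in (0,8,14,24,34,44,54)]+[[444.8,302,8],[444.8,302,34],[444.8,312,8]]
for q,a in zip(P,pr("scene",P)): print(q,a.round(1),"crop",(400+(a[0]-231)*5.714).round(),((a[1]-250)*5.714).round())
im=get_image("scene")[265:305,246:286]; cv2.imwrite("pics/c4.png",cv2.resize(im,(600,600),interpolation=cv2.INTER_CUBIC))
```

```text
[445.6, 303.5, 0] [265.5 289.2] crop 597.0 224.0
[445.6, 303.5, 8] [265.5 287.6] crop 597.0 215.0
[445.6, 303.5, 14] [265.4 286.4] crop 597.0 208.0
[445.6, 303.5, 24] [265.3 284.4] crop 596.0 197.0
[445.6, 303.5, 34] [265.2 282.4] crop 596.0 185.0
[445.6, 303.5, 44] [265.2 280.3] crop 595.0 173.0
[445.6, 303.5, 54] [265.1 278.1] crop 595.0 161.0
[444.8, 302, 8] [266.1 287.4] crop 601.0 213.0
[444.8, 302, 34] [265.9 282.1] crop 600.0 183.0
[444.8, 312, 8] [263.3 290.4] crop 585.0 231.0
```

View pics/c4.png

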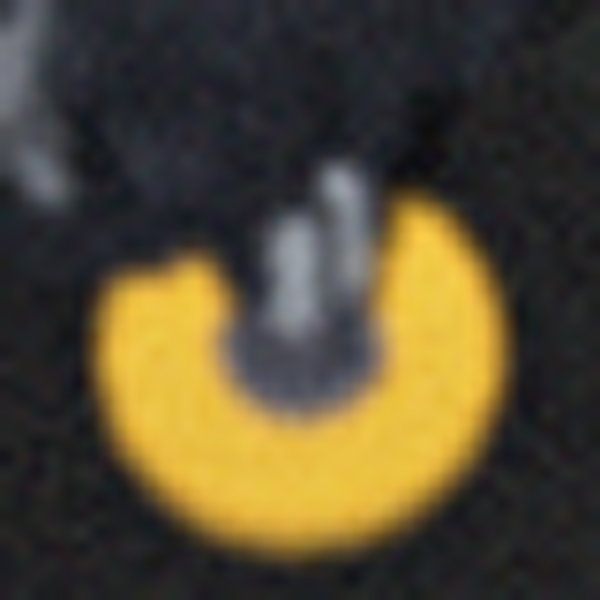

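The bright strips are the fingers' -x edges. Their lower ends at (265.5,287.3) and (269.3,284.3) put the tips at z of about 32–34, so the fingers closed on top of the stud. Real tips are therefore about 20 mm above the reported TCP. I'll rise and open, then go lower in stages while watching force.

```bash
python3 -m inch '[[[0,0,-2,0],[0,0,-3,0],[0,0,-3,0]]]'
python3 -m inch '[[[0,0,0,0],[0,0,0,0],[0,0,0,0],[0,0,0,0],[0,0,0,0],[0,0,0,0],[0,0,0,0],[0,0,0,0]]]' 8.5
python3 -m inch '[[[0,0,1.5,0],[0,0,2.5,0],[0,0,3.2,0],[0,0,4,0],[0,0,4.4,0],[0,0,4.4,0]]]'
```

```text
clock: 4.72
eef_pos: [446.1, 303.6, 44.1]
tool_rot: [-3.138, -0.003, -0.276]
force: [0.5, -0.2, 0.2]
width: 0.1
gripper_force: 0.0
clock: 5.38
eef_pos: [444.6, 302.7, 42.0]
tool_rot: [3.141, 0.0, -0.276]
force: [0.3, -0.4, -0.3]
width: 84.9
gripper_force: 0.0
clock: 5.88
eef_pos: [444.1, 302.2, -2.9]
tool_rot: [3.14, 0.001, -0.276]
force: [-0.3, -0.7, 0.3]
width: 84.9
gripper_force: 0.0
```

Run:
```python
from h import *
im=get_image("scene")[250:310,226:306]; cv2.imwrite("pics/c5.png",cv2.resize(im,(800,600),interpolation=cv2.INTER_CUBIC))
```

```text
(no output)
```

View pics/c5.png

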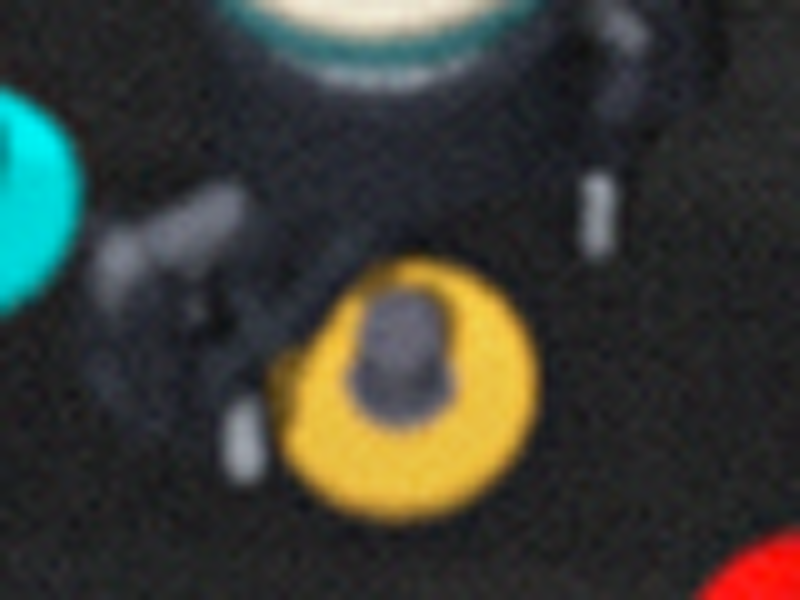

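The tips straddle the disc at (245,480) and (597,255), with the stud centred between them. At a reading of -2.9 there's no contact, which confirms the 20 mm bias. I'll lower a bit and close.

```bash
python3 -m inch '[[[0,0,0.5,0],[0,0,0.6,0],[0,0,0.6,0],[0,0,0.6,0]]]' 3.2
python3 -m inch '[[[0,0,0,0],[0,0,0,0],[0,0,0,0],[0,0,0,0],[0,0,0,0],[0,0,0,0]]]'
python3 -m inch '[[[0,0,0,0],[0,0,0,0],[0,0,0,0],[0,0,0,0],[0,0,0,0],[0,0,0,0]]]' 0
```

```text
clock: 6.27
eef_pos: [444.7, 302.8, -7.7]
tool_rot: [-3.141, -0.0, -0.276]
force: [0.2, 0.4, -0.3]
width: 38.2
gripper_force: 0.0
clock: 6.77
eef_pos: [444.7, 302.7, -7.8]
tool_rot: [-3.142, -0.0, -0.276]
force: [-0.8, -0.5, 0.0]
width: 32.1
gripper_force: 0.0
clock: 7.27
eef_pos: [444.7, 302.8, -7.6]
tool_rot: [-3.141, -0.0, -0.276]
force: [-1.3, -0.2, 5.0]
width: 17.7
gripper_force: 58.5
```

```bash
python3 -m inch '[[[0,0,-0.8,0],[0,0,-2,0],[0,0,-4,0],[0,0,-6,0],[0,0,-6,0],[0,0,-6,0]]]'
python3 -m inch '[[[1.8,2.8,0,0],[3.6,5.5,0,0],[5.5,8.3,0,0],[7.3,11.1,0,0],[9.1,13.9,0,0],[10.9,16.7,0,0],[12.7,19.4,0,0],[13.65,20.8,0,0]]]'
python3 -m inch '[[[0,0,0,0],[0,0,0,0],[0,0,0,0]]]'
python3 - <<'E'
from h import *
a=[cv2.resize(get_image(n)[y-60:y+60,x-80:x+80],(400,300)) for n,x,y in(("top",310,240),("scene",310,200))]
cv2.imwrite("pics/c6.png",np.hstack(a))
s=sensors.read_state();print(s["eef_pos"],s["tool_rot"],s["torque"],s["force"])
E
```

```text
clock: 7.77
eef_pos: [445.5, 303.3, 53.6]
tool_rot: [-3.139, -0.002, -0.276]
force: [-0.3, -0.3, -2.5]
width: 17.8
gripper_force: 58.7
clock: 8.43
eef_pos: [519.5, 60.1, 51.4]
tool_rot: [3.139, -0.0, -0.281]
force: [0.6, -0.7, -2.1]
width: 17.9
gripper_force: 58.8
clock: 8.68
eef_pos: [518.3, 66.4, 51.5]
tool_rot: [-3.141, 0.002, -0.275]
force: [-0.3, 0.6, -1.7]
width: 18.4
gripper_force: 58.8
[518.40738967  67.13465647  51.75463265] [-3.14112777e+00  1.38364539e-03 -2.73763191e-01] [-0.02746601  0.01939524 -0.04757466] [-0.3731135  -0.25553315 -2.23610694]
```

View pics/c6.png

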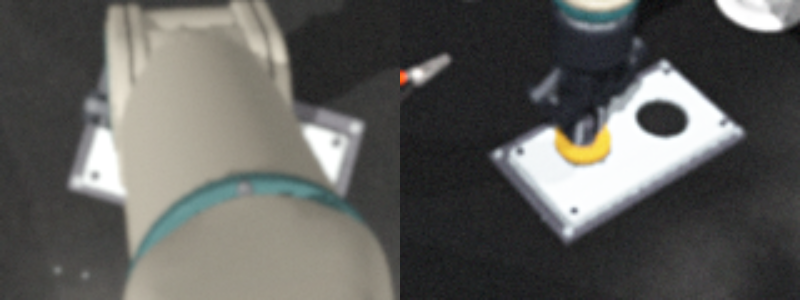

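Disc held (about 2 N) level above the plain end. The scene crop shows it at (583,148) and the pocket at (662,118). Lowering.

```bash
python3 -m inch '[[[0,0,1.2,0],[0,0,2.4,0],[0,0,3,0],[0,0,3.2,0],[0,0,3.3,0],[0,0,3.3,0],[0,0,3.3,0]]]'
python3 -m inch '[[[0,0,0.1,0],[0,0,0.1,0],[0,0,0.1,0]]]'
python3 -m inch '[[[0,0,0.1,0],[0,0,0.1,0],[0,0,0.1,0]]]'
```

```text
clock: 9.37
eef_pos: [519.5, 65.6, 19.5]
tool_rot: [-3.141, -0.001, -0.276]
force: [-0.0, 0.3, -1.6]
width: 18.0
gripper_force: 58.8
clock: 9.62
eef_pos: [519.4, 65.3, 18.4]
tool_rot: [-3.141, -0.0, -0.276]
force: [0.6, -0.7, -0.3]
width: 17.9
gripper_force: 58.8
clock: 9.87
eef_pos: [519.2, 65.3, 17.1]
tool_rot: [-3.142, 0.0, -0.276]
force: [0.8, 0.2, -0.9]
width: 18.1
gripper_force: 58.8
```

```bash
python3 -m inch '[[[0,0,0.1,0],[0,0,0.1,0],[0,0,0.1,0]]]'
python3 -m inch '[[[0,0,0.1,0],[0,0,0.1,0],[0,0,0.1,0]]]'
python3 -m inch '[[[0,0,0.05,0],[0,0,0.05,0],[0,0,0.05,0]]]'
```

```text
clock: 10.12
eef_pos: [519.4, 65.3, 16.4]
tool_rot: [-3.141, -0.0, -0.276]
force: [0.0, 0.5, 2.6]
width: 17.9
gripper_force: 59.2
clock: 10.37
eef_pos: [519.4, 65.4, 16.3]
tool_rot: [-3.141, -0.001, -0.276]
force: [-2.7, 0.0, 12.2]
width: 17.8
gripper_force: 60.4
clock: 10.62
eef_pos: [519.4, 65.3, 16.2]
tool_rot: [-3.141, -0.001, -0.277]
force: [-3.8, -0.1, 15.9]
width: 17.9
gripper_force: 60.8
```

```bash
python3 -m inch '[[[0,0.2,-0.06,0],[0,0.8,-0.06,0],[0,1.4,-0.06,0],[0,2,-0.06,0],[0,2.6,-0.06,0],[0,3.2,-0.06,0],[0,3.6,-0.06,0],[0,3.6,-0.06,0]]]'
```

```text
clock: 11.28
eef_pos: [511.7, 31.5, 16.3]
tool_rot: [-3.139, -0.004, -0.276]
force: [0.9, 1.5, 7.9]
width: 18.0
gripper_force: 59.5
```

```bash
python3 -m inch '[[[0,0.4,0,0],[0,1,0,0],[0,1.6,0,0],[0,2.2,0,0],[0,2.8,0,0],[0,3.4,0,0],[0,3.6,0,0],[0,3.6,0,0]]]'
python3 -m inch '[[[0,0.4,0,0],[0,0.8,0,0],[0,1.2,0,0],[0,1.6,0,0],[0,2,0,0],[0,2.4,0,0],[0,2.6,0,0],[0,2.6,0,0]]]'
```

```text
clock: 11.95
eef_pos: [501.9, -2.8, 16.3]
tool_rot: [-3.139, -0.004, -0.276]
force: [2.4, 2.8, 7.9]
width: 17.9
gripper_force: 59.5
clock: 12.62
eef_pos: [494.8, -27.6, 16.2]
tool_rot: [-3.139, -0.004, -0.275]
force: [1.3, 2.2, 7.6]
width: 18.2
gripper_force: 59.5
```

Run:
```python
from h import *
im=get_image("scene");s=sensors.read_state();print(s["eef_pos"],s["tool_rot"],s["force"])
print(np.linalg.norm(0))
x,y=340,185;cv2.imwrite("pics/c7.png",cv2.resize(im[y-30:y+30,x-40:x+40],(800,600),interpolation=cv2.INTER_CUBIC))
```

```text
[494.76916317 -27.57286958  16.26266838] [-3.13888883 -0.0039295  -0.27531847] [0.27677892 2.57025069 8.28419267]
0.0
```

View pics/c7.png

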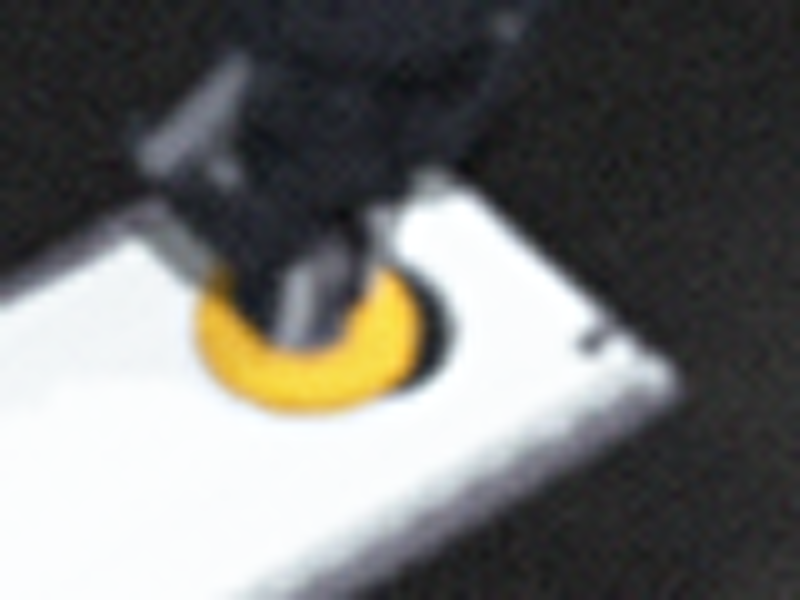

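The crop shows the disc at (310,335) flat on the plate, with the pocket's uncovered crescent to its right at (440,330). About 14.7 mm along and -1.5 mm across remain.

```bash
python3 -m inch '[[[-0.03,0.3,0,0],[-0.07,0.6,0,0],[-0.11,0.9,0,0],[-0.15,1.2,0,0],[-0.15,1.2,0,0],[-0.15,1.2,0,0]]]'
python3 -m inch '[[[0,0.1,0,0],[0,0.1,0,0],[0,0.1,0,0]]]'
python3 -m inch '[[[0,0.1,0,0],[0,0.1,0,0],[0,0.1,0,0]]]'
```

```text
clock: 13.17
eef_pos: [489.5, -39.4, 15.8]
tool_rot: [-3.14, -0.003, -0.276]
force: [2.1, 1.7, 5.2]
width: 17.7
gripper_force: 59.4
clock: 13.42
eef_pos: [487.6, -41.6, 15.1]
tool_rot: [3.141, -0.0, -0.277]
force: [1.9, -0.3, 0.0]
width: 18.0
gripper_force: 58.8
clock: 13.67
eef_pos: [487.1, -42.5, 15.1]
tool_rot: [3.141, 0.0, -0.277]
force: [2.1, -0.6, -0.6]
width: 18.3
gripper_force: 58.7
```

It has started to drop. I'll follow it down gently.

```bash
python3 -m inch '[[[0,0,0.05,0],[0,0,0.1,0],[0,0,0.1,0],[0,0,0.1,0]]]'
python3 -m inch '[[[0,0,0.1,0],[0,0,0.1,0],[0,0,0.1,0]]]'
```

```text
clock: 14.0
eef_pos: [487.6, -42.2, 14.2]
tool_rot: [3.142, -0.001, -0.276]
force: [1.6, -1.3, -1.4]
width: 17.8
gripper_force: 58.7
clock: 14.25
eef_pos: [487.8, -42.1, 13.2]
tool_rot: [-3.141, -0.001, -0.276]
force: [3.5, -0.8, -1.0]
width: 17.7
gripper_force: 58.8
```

```bash
python3 -m inch '[[[0.05,0,0.05,0],[0.05,0,0.1,0],[0.05,0,0.1,0]]]'
python3 -m inch '[[[0,0,0.1,0],[0,0,0.1,0],[0,0,0.1,0]]]'
python3 -m inch '[[[0,0,0.05,0],[0,0,0.1,0],[0,0,0.1,0]]]'
```

```text
clock: 14.5
eef_pos: [487.9, -42.1, 12.2]
tool_rot: [-3.141, -0.0, -0.276]
force: [3.2, -0.9, -0.3]
width: 17.8
gripper_force: 58.9
clock: 14.75
eef_pos: [487.9, -42.1, 11.4]
tool_rot: [-3.141, -0.001, -0.276]
force: [3.1, -1.2, 1.2]
width: 17.7
gripper_force: 59.4
clock: 15.0
eef_pos: [488.0, -42.1, 11.3]
tool_rot: [-3.141, -0.001, -0.276]
force: [2.1, -1.1, 11.8]
width: 18.1
gripper_force: 60.4
```

The disc is seated at 11.3, exactly 5 mm below the plate-top reading. Releasing and rising.

```bash
python3 -m inch '[[[0,0,-0.1,0],[0,0,-0.1,0]]]'
python3 -m inch '[[[0,0,0,0],[0,0,0,0],[0,0,0,0],[0,0,0,0],[0,0,0,0],[0,0,0,0],[0,0,0,0],[0,0,0,0]]]' 8.5
python3 -m inch '[[[0,0,-2,0],[0,0,-5,0],[0,0,-8.5,0],[0,0,-12,0],[0,0,-15,0],[0,0,-15,0]]]'
python3 -m inch '[[[-1,-3,0,0],[-2,-6,0,0],[-3,-10,0,0],[-4,-14,0,0],[-4.5,-18,0,0],[-4.5,-22,0,0],[-4.5,-24,0,0],[-4.5,-24,0,0]]]'
python3 - <<'E'
from h import *
a=[cv2.resize(get_image(n)[y-30:y+30,x-40:x+40],(400,300)) for n,x,y in(("top",335,248),("scene",335,188))]
cv2.imwrite("pics/c8.png",np.hstack(a))
E
```

```text
clock: 15.17
eef_pos: [487.9, -42.1, 11.4]
tool_rot: [-3.141, -0.001, -0.276]
force: [2.4, -0.8, 0.6]
width: 17.8
gripper_force: 59.0
clock: 15.83
eef_pos: [487.6, -42.1, 11.2]
tool_rot: [3.142, 0.0, -0.276]
force: [-0.1, 0.1, -0.2]
width: 85.1
gripper_force: 0.0
clock: 16.33
eef_pos: [491.4, -42.4, 166.5]
tool_rot: [-3.139, -0.01, -0.277]
force: [1.1, -1.0, 0.6]
width: 85.0
gripper_force: 0.0
clock: 17.0
eef_pos: [510.2, 208.0, 160.7]
tool_rot: [-3.138, -0.0, -0.268]
force: [0.2, 0.6, 0.1]
width: 84.8
gripper_force: 0.0
```

View pics/c8.png

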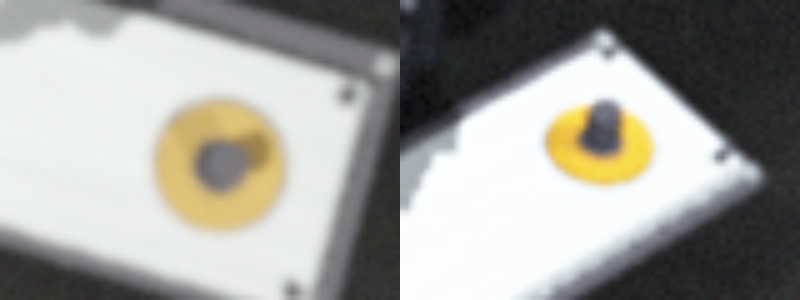

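Both views show the disc flat and centred in the pocket, at (220,165) in the top crop and (600,145) in the scene crop. No black gap is visible. Handing in.

```bash
python3 -m inch '[[[0,0,0,0],[0,0,0,0],[0,0,0,0]]]' >/dev/null; python3 -c "
from cell import order;print(order.finish_job())"
```

```text
the job is handed in; nothing more can be done
None
```

The disc is flat and fully home in the pocket, 5 mm below the plate top. It slid there without lifting, with no press reading above 16 N, and I handed the job in at about 17 s; a first grasp closed on top of the stud (about 12 N) before the second held.

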